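# Mark the last hinge screw with the automatic punch

### The arm

A 6-joint arm with a two-finger parallel gripper is mounted at the origin on the work surface. World frame = base frame: x ahead of the robot, y to its left, z up, the work surface at z = 0. Lengths are in m, angles in degrees, forces in N, time in s.
With the tool pointing down it reaches from about 0.4 to 0.825 m from the base axis. Payload 7 kg.
Tool frame: the origin (TCP) lies midway between the tips of the shut fingers; the grasp point (between the pads) lies r.hold_point_z behind it (r.hold_point_z is the distance from the TCP to the grasp point, in m); z points along the fingers, x is the direction in which the jaws open and shut, and the axes are right-handed (so a half turn about z gives the same grasp; the last joint's range is limited). The gripper opens to 88 mm and grips with 3 to 60 N. Pads are 19 mm wide; open, the fingers measure 130 mm over their backs; the gripper's body (78 mm by 193 mm) begins 47 mm behind the grasp point.
Start: joints at [91.221, 20.546, 0.682, 0, -70.136, -16.507], TCP at [0.178, 0.651, 0.227] pointing down, gripper open.
Joint ranges: [-176.03, 176.03], [-82.01, 121.73], [-58.28, 71.71], [-173.87, 95.51], [-174.79, -0.11], [-173.66, 173.66]. Speed limits (degrees/s): [136.94, 136.94, 172.46, 180, 180, 180].

### API

Orientations are given as [roll, pitch, yaw] about the fixed x, y, z axes, in that order (R = Rz(yaw) Ry(pitch) Rx(roll)).
In Python, from plant import get_state, viewer, close_job, r gives the robot as it stands.
- The arm moves only by the tool apply_moves, never from a script. Its argument "plan" is a list of rows, each a list of 3 entries, a list of its own where there are three numbers: the closure in counts, from 0 (fully open) to 255 (shut), then the shift along the tool's x, y, z in units of 50 mm (1.0 is 50 mm), then the turn about the tool's z in units of 6 degrees (1.0 is 6 degrees). A call has 1 to 12 rows; each row shifts and turns the commanded pose from where the row before left it, along the tool's axes as they then stand; what a row does not reach is not made up. A row lasts 1/8 s, in which the tool goes at most 62.5 mm and 10.7 degrees, less where a joint would pass 70% of its speed; a pose out of reach is approached as far as the arm can. A call is refused whole if a number of a shift passes 1 or a number of a turn 1, either way. A call with a gripper value outside its range is refused whole. The fingers move at their own pace and stop on an object; "squeeze" is the grip in N (left out, the last holds). Time passes only in rows, so rows that do not move let the fingers close. It gives the time, the measured TCP pose, the force and the opening at its end, in the units of the state.
- get_state(): the state, without advancing time (a new reading comes with each control period).
- viewer.capture(name): name is "scene" or "top" or "wrist"; returns a dict with "frame" (420x560x3 uint8, blue, green, red), "K" (3x3 intrinsics, pixels), "D" ([k1, k2, p1, p2, k3] as OpenCV has them; the pictures are not rectified), "R" (3x3) and "t" (3): a world point X has camera coordinates R X + t; the wrist camera has in their place "mount" (4x4, takes a point from camera to tool coordinates, whose origin is the TCP and whose axes are the tool frame's). Camera axes: x right, y down, z forward; pixel columns grow to the right and rows downward; lengths in m; the calibration is good to about 2 mm. A picture is of the moment at which its call begins: read the wrist's pose just before it. There is no depth.
- close_job(): hands the job in, once; it reports no verdict.
The state is a dict: "time_s": time; "joints": joint angles; "qd": joint speeds; "joint_torque": joint torques, N m; "tcp_pos": TCP position; "eef_rot": TCP orientation; "contact_force": force on the tool from outside, world axes, zero at the start; "moment": the same for the moment, N m; "gripper_width": finger opening in m.
Only numpy, scipy, OpenCV 4.12 (cv2) and the standard library are available. Lean on these libraries where they do the work, as an engineer would, in place of code of your own. Each camera call takes 0.05 s, during which the arm holds its last target.

### The job

Take the steel automatic punch out of the wooden tool block, feel its nose down into the one empty screw hole of the steel hinge band on the door, and press it straight down with care until its spring snaps, leaving no mark anywhere else. Then set the punch gently back upright in the hole of the block it came from and let go, with all the other things left where they are.

Things in the scene. Friction and masses are not known exactly. Their poses are not given: they have to be found in the camera images.
- punch: automatic (spring-loaded) punch, steel, 138 mm long, about 0.17 kg, standing nose down in one of the block's three holes. Origin on its axis at the end of the fully extended nose, z up the tool. Nose 6.4 mm diameter up to 24 mm; cone to 16 mm at 36 mm; knurled round barrel 16 mm diameter to 106 mm; knurled cap 17 mm diameter to 138 mm, domed on top
- punch_grip (a point): point on the punch's axis near the top of the barrel, 95 mm above the nose end and 43 mm below the top of the cap: a good height to grip, fingers either side of the 16 mm barrel
- punch_tip (a point): centre of the flat end of the punch's nose, moves with the nose; the end is 5.4 mm wide with a 0.8 mm chamfer and a 1 mm spur in the middle that makes the mark
- punch_nose (a joint): travel of the nose into the barrel, m: 0 out, 0.014 solid. To 3 mm only a light spring (2 to 3.5 N); then the main spring takes up, about 8 N at 4 mm rising to about 17 N at 9 to 9.5 mm, where the punch trips: the resistance falls at once to about 7 N, and rises hard only at 14 mm. When lifted the nose springs out and the punch cocks itself again below 3 mm
- punch_hammer (a joint): lift of the hammer hidden in the barrel, m: 0 at rest, rises with the nose beyond 3 mm to about 0.006 and drops to 0 in an instant when the punch trips (nose far in and hammer at 0: it has snapped)
- block: fixed wooden tool block 62 x 205 x 50 mm, long along its y; origin under its centre. Three upright holes, 19 mm diameter, 42 mm deep (bottom 8 mm above the bench), at y = -65, 0 and +65 mm on its centre line. The punch stands in one with its nose on the bottom, an awl and a nail set in the others
- door: fixed board door 250 x 330 x 22 mm, flat on the bench; origin under its centre. Along its y, down the middle of its upper face, lies a grey galvanised hinge band 36 mm wide, 4 mm thick (top 26 mm above the bench), from a rolled eye (top 40 mm up) at the -y edge to about y = +98 mm. It has three screw holes 65 mm apart: two hold screws on 22 mm washers, heads 3.5 mm high, one is empty
- hole (a point): noted place of the empty screw hole, level with the top of the band, z up. The band was fitted by eye: the hole's true centre lies anywhere within 5 mm of this point in the door's x and in its y, so find it by feel (or sight). The hole is 8 mm diameter, straight-edged, and 4 mm deep down to the bare wood of the door
- awl: bystander: bradawl with a dark wooden pear handle 31 mm thick, 104 mm long, in another hole of the block; origin at the lower end of its blade
- nail_set: bystander: plain dark steel nail set, 13 mm thick, 99 mm long, with a square head, in another hole of the block; origin at its lower end
- sanding_block: bystander: cork sanding block 62 x 92 x 33 mm lying on the door beside the band; origin under its centre
- screwdriver: bystander: screwdriver with black handle, 190 mm long, on the bench; lies along its x
- paper_roll: bystander: upright roll of abrasive paper, 100 mm diameter, 115 mm high; origin under its centre
- bench_brush: bystander: green-bristled bench brush, 250 mm long, 62 mm high; origin under the bristles' centre, handle towards its +y
- filler_tin: bystander: metal filler tin, 89 mm diameter, 75 mm high; origin under its centre
- screw_dish: bystander: small round steel dish with screws, 76 mm diameter, 22 mm high; origin under its centre
Not all that is in view belongs to the job. What is shaped like the block but purple is not meant.

How it is judged (in metres and radians):
On the way, in this order (a step that is already met when the one before it is completed fails the run):
1. the punch is gripped and lifted clear of the block (z of punch_tip in the frame of block above 0.055 m and contact force between the fingers and punch above 1 N), for 0.2 s.
2. with its nose in the empty hole the punch is pressed until it snaps (value of joint punch_nose above 0.007 m and value of joint punch_hammer below 0.0015 m and horizontal distance between punch_tip and hole below 0.0095 m and z of punch_tip in the frame of hole below -0.002 m and angle between punch's own z axis and vertical below 0.175 rad), for 0.02 s.
At the end, for the whole second after the job is handed in: The punch has snapped in the empty hole and stands again, let go and at rest, in its own hole of the block: nose on the bottom of the hole (within 5 mm), upright within 11 degrees as it leans in the hole, within 15 mm of where it was at the start (distance of punch from where it was at the start of the episode below 0.015 m and angle between punch's own z axis and vertical below 0.2 rad and value of joint punch_nose below 0.002 m and z of punch_tip in the frame of block below 0.013 m and linear speed of punch below 0.02 m/s and contact force between the fingers and punch below 0.1 N); the robot touches nothing.
It fails at once if the punch snaps anywhere but in the empty hole (nose end at least 2 mm below the top of the band, within 9.5 mm of the noted place of the hole), or leaning by more than 10 degrees (value of joint punch_nose above 0.007 m and value of joint punch_hammer below 0.0015 m and (horizontal distance between punch_tip and hole above 0.0095 m or z of punch_tip in the frame of hole above -0.002 m or angle between punch's own z axis and vertical above 0.175 rad)).
It fails at once if the punch is rammed on the door or the band with more than 30 N (contact force between punch and door above 30 N).
It fails at once if the punch is rammed into the block (more than 60 N), or dropped or set down so hard on it that its nose is driven in by more than 6 mm (contact force between punch and block above 60 N or (contact force between punch and block above 0.5 N and value of joint punch_nose above 0.006 m)).
It fails at once if another thing is moved by more than 20 mm (distance of any of awl, nail_set, sanding_block, screwdriver, paper_roll, bench_brush, filler_tin, screw_dish from where it was at the start of the episode above 0.02 m).
It also fails if it takes over 72 s, if anything falls off the work surface, if the arm or the gripper's body presses on something with over 40 N, if the wrist force passes 120 N, or if a joint passes its speed limit or range.

## Working session

There is one attempt and no reset: what is moved stays moved. The work goes in short steps, Python scripts to look and compute and a tool call to move; the robot and the scene stay as the last step left them, time stands still between calls to the robot, and variables do not carry over. Pictures are saved under pics/ and viewed, and the job is handed in when it is done.

Besides the shell and the picture viewer there is one more tool, called after "Request:" by a JSON object that holds its "op" and its "data". apply_moves: Moves the arm, as the interface text tells. Its arguments: {"type":"object","properties":{"plan":{"type":"array","items":{"type":"array"}},"squeeze":{"type":"number"}},"required":["plan"]}

```bash
ls; mkdir -p pics
python3 - <<'E'
from plant import get_state, viewer, r
import cv2,json
s=get_state();print(s, r.hold_point_z)
for n in ("scene","top","wrist"):
    c=viewer.capture(n);cv2.imwrite(f"pics/{n}0.png",c["frame"])
    print(n,{k:c[k] for k in c if k!="frame"})
E
```

```text
pics
{'time_s': 0.0, 'joints': array([ 9.12218507e+01,  2.05914801e+01,  6.30514468e-01, -2.09056881e-02,
       -7.01382683e+01, -1.65071556e+01]), 'qd': array([ 0.03039093, -0.0368787 , -0.04312522,  0.13243925, -0.02471775,
       -0.07658206]), 'joint_torque': array([ 1.02587685e-03, -5.82712555e+01,  2.93052328e+01,  6.99737236e+00,
        6.85914667e-03, -1.48736490e-04]), 'tcp_pos': array([0.1778376 , 0.65059507, 0.22559499]), 'eef_rot': array([-1.79990644e+02, -1.00728291e-01, -1.05292433e+02]), 'contact_force': array([ 0.33710549, -0.12252761,  0.43922008]), 'moment': array([-0.00141212,  0.04776941, -0.02164273]), 'gripper_width': 0.08775597349277275} 0.0188
scene {'K': array([[544.1567762 ,   0.        , 283.44788596],
       [  0.        , 544.1567762 , 207.52981816],
       [  0.        ,   0.        ,   1.        ]]), 'D': array([-0.05000339,  0.        ,  0.        ,  0.        ,  0.        ]), 'R': array([[ 0.78501357,  0.61912664,  0.02087825],
       [ 0.35372249, -0.42031996, -0.83559053],
       [-0.50856081,  0.66333501, -0.54895589]]), 't': array([-0.51964237, 
[... 369 characters left out ...]
9],
       [ 0.13473587,  0.00239014, -0.99087867]]), 't': array([0.1420231 , 0.56115314, 1.12260666])}
wrist {'K': array([[318.81508134,   0.        , 284.2322112 ],
       [  0.        , 318.81508134, 205.27192045],
       [  0.        ,   0.        ,   1.        ]]), 'D': array([-0.04045781,  0.        ,  0.        ,  0.        ,  0.        ]), 'mount': array([[ 9.99998821e-01,  2.72870358e-04,  1.51139980e-03,
         2.04038628e-04],
       [-6.84787491e-04,  9.60073202e-01,  2.79748062e-01,
        -7.46468839e-02],
       [-1.37471949e-03, -2.79748767e-01,  9.60072256e-01,
        -1.59260586e-01],
       [ 0.00000000e+00,  0.00000000e+00,  0.00000000e+00,
         1.00000000e+00]])}
```

View pics/scene0.png

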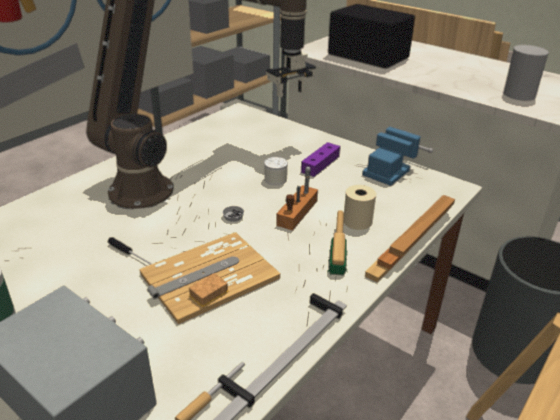

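View pics/top0.png

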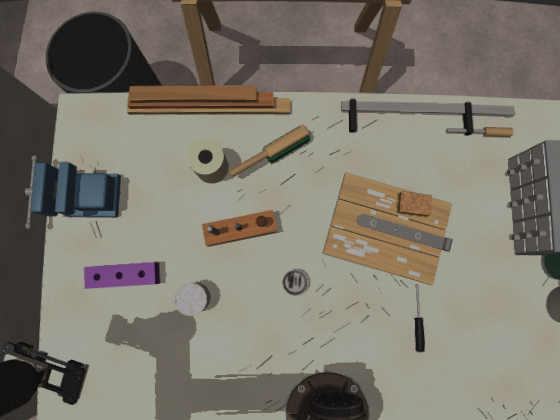

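View pics/wrist0.png

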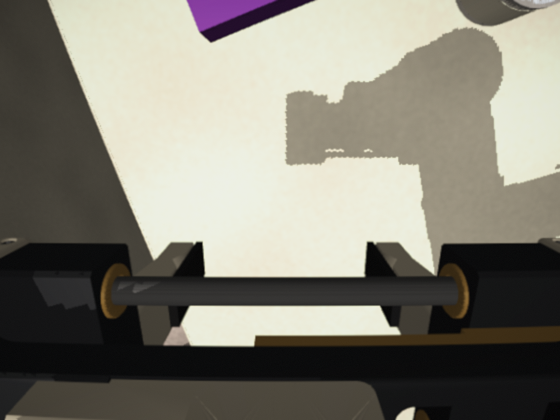

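The top view shows the orange block at (240,228) with tools at about (213,230), (238,227) and (262,221). The purple decoy is at (120,275). The door is at (388,228), with the band running from (360,222) to (448,243). I'll enlarge these areas.

Run:
```python
import cv2,numpy as np
t=cv2.imread("pics/top0.png");s=cv2.imread("pics/scene0.png")
a=cv2.resize(t[195:260,190:290],(800,520),interpolation=cv2.INTER_CUBIC);cv2.imwrite("pics/c1.png",a)
a=cv2.resize(t[195:265,345:460],(800,487),interpolation=cv2.INTER_CUBIC);cv2.imwrite("pics/c2.png",a)
a=cv2.resize(s[155:235,265:335],(525,600),interpolation=cv2.INTER_CUBIC);cv2.imwrite("pics/c3.png",a)
a=cv2.resize(s[235:315,135:285],(800,427),interpolation=cv2.INTER_CUBIC);cv2.imwrite("pics/c4.png",a)
```

```text
(no output)
```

View pics/c1.png

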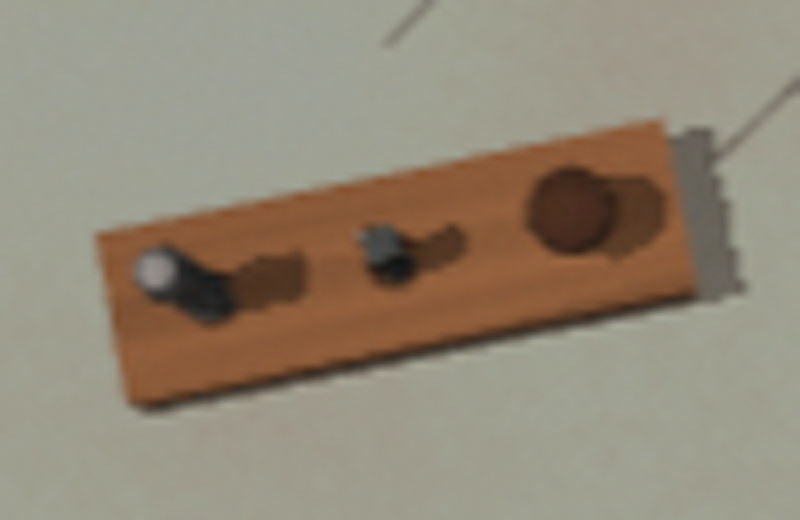

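View pics/c2.png

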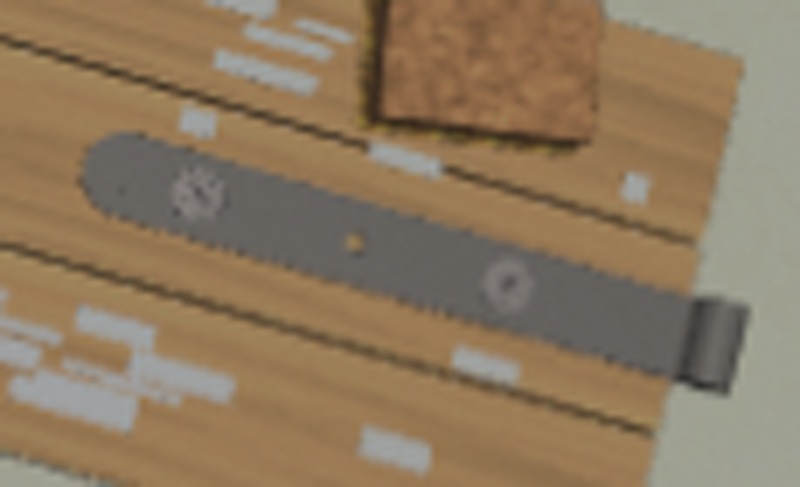

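View pics/c3.png

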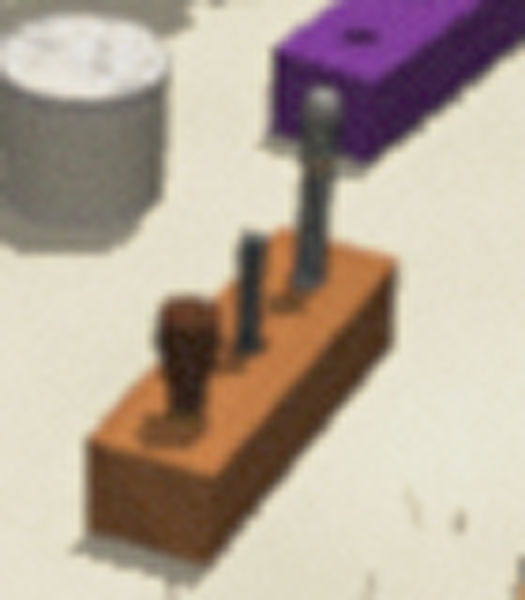

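View pics/c4.png

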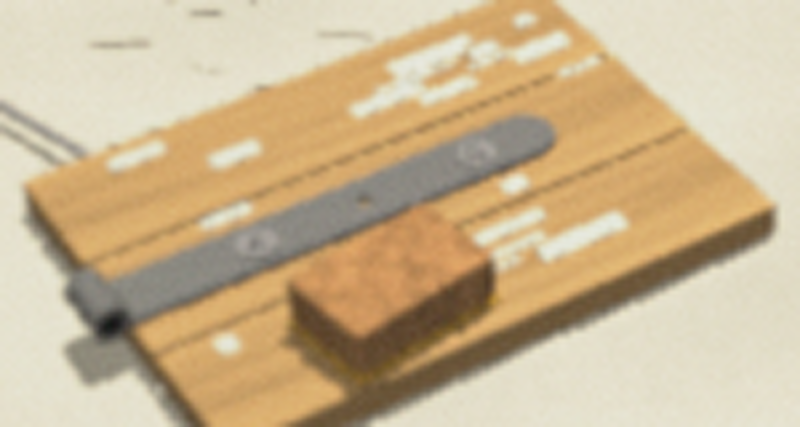

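The block's three tools, in top-view pixels:
- (209,228): the tallest, with a round bright steel cap. This is the **punch**.
- (237,226): a short tool with a square head, so the nail set.
- (262,221): a brown pear-shaped handle, so the awl.

The enlarged scene crop agrees: the tall one with the round cap is at the end nearest the purple decoy. The empty hole shows wood colour at about (396,229.8) in the top view, between the two screws. Next I'll triangulate.

```bash
cat > h.py <<'E'
import numpy as np, cv2
from plant import get_state, viewer, r
from scipy.spatial.transform import Rotation as Ro
def cam(n):
    s=get_state(); c=viewer.capture(n)
    if n=="wrist":
        T=np.eye(4);T[:3,:3]=Ro.from_euler('xyz',s["eef_rot"],degrees=True).as_matrix();T[:3,3]=s["tcp_pos"]
        W=T@c["mount"];c["R"]=W[:3,:3].T;c["t"]=-c["R"]@W[:3,3]
    return c
def ray(c,p):
    n=cv2.undistortPoints(np.array([[p]],float),c["K"],c["D"]).ravel()
    d=c["R"].T@np.array([n[0],n[1],1]);o=-c["R"].T@c["t"];return o,d/np.linalg.norm(d)
def plane(c,p,z):
    o,d=ray(c,p);return o+d*(z-o[2])/d[2]
def tri(rs):
    A=sum(np.eye(3)-np.outer(d,d) for o,d in rs);b=sum((np.eye(3)-np.outer(d,d))@o for o,d in rs)
    X=np.linalg.solve(A,b);return X,[np.linalg.norm(np.cross(d,X-o)) for o,d in rs]
def proj(c,X):
    return cv2.projectPoints(np.array([X],float),cv2.Rodrigues(c["R"])[0],c["t"],c["K"],c["D"])[0].ravel()
def px(x0,y0,s,u,v): return (x0+(u+.5)/s-.5,y0+(v+.5)/s-.5)
E
python3 - <<'E'
from h import *
np.set_printoptions(precision=4,suppress=True)
t=cam("top");s=cam("scene")
cap_t=px(190,195,8,157,268);cap_s=px(265,155,7.5,322,100)
print("cap tri",tri([ray(t,cap_t),ray(s,cap_s)]), plane(t,cap_t,.146),plane(s,cap_s,.143))
ent_t=px(190,195,8,212,303);ent_s=px(265,155,7.5,310,282)
print("entry",plane(t,ent_t,.05),plane(s,ent_s,.05))
for n,p in dict(TL=(97,233),TR=(664,118),BR=(697,293),BL=(128,402)).items(): print(n,plane(t,px(190,195,8,*p),.05))
k=800/115
print("hole",plane(t,px(345,195,k,355,242),.024),plane(s,px(135,235,800/150,366,199),.024),tri([ray(t,px(345,195,k,355,242)),ray(s,px(135,235,800/150,366,199))]))
print("screws",plane(t,px(345,195,k,200,192),.029),plane(t,px(345,195,k,509,284),.029))
print("cork",[plane(t,px(345,195,k,*p),.055) for p in ((380,125),(590,140))])
E
```

```text
cap tri (array([0.5109, 0.3189, 0.1433]), [np.float64(0.00017116662228945496), np.float64(0.00017116662228949938)]) [0.5108 0.3186 0.146 ] [0.5105 0.3193 0.143 ]
entry [0.5085 0.3149 0.05  ] [0.5132 0.3132 0.05  ]
TL [0.5329 0.3564 0.05  ]
TR [0.5756 0.1565 0.05  ]
BR [0.5135 0.1443 0.05  ]
BL [0.4733 0.3436 0.05  ]
hole [ 0.5238 -0.2003  0.024 ] [ 0.5218 -0.1967  0.024 ] (array([ 0.5239, -0.1992,  0.0268]), [np.float64(0.0004511857247396664), np.float64(0.0004511857247397324)])
screws [ 0.5437 -0.1342  0.029 ] [ 0.5062 -0.2635  0.029 ]
cork [array([ 0.5687, -0.203 ,  0.055 ]), array([ 0.5632, -0.2906,  0.055 ])]
```

Punch cap at about (0.511, 0.319), with its hole at about (0.510, 0.314), so it leans about 3° along the block. Block centre is about (0.524, 0.250), with its long axis at 102°. The hinge hole is at about (0.524, -0.200). I'll set the jaws along the block's long axis (yaw -78) so that closing straightens the lean, and descend only partly open to clear the nail set. First, move above the punch.

Request:
{"op": "apply_moves", "data": {"plan": [[100,[0.4,-0.7,0],0],[100,[0.55,-0.95,0],0],[100,[0.55,-0.95,0],0],[100,[0.55,-0.95,0],0],[100,[0.55,-0.95,0],0],[100,[0.55,-0.95,0],0],[100,[0.55,-0.95,0],0],[100,[0.55,-0.95,0],0],[100,[0.43,-0.82,0],-0.9],[100,[0,0,0],-0.9],[100,[0,0,0],-0.9],[100,[0,0,0],-0.9]], "squeeze": 40}}

```text
time_s: 1.75
tcp_pos: [0.5105, 0.3173, 0.2265]
eef_rot: [180.0, -0.0, -83.5]
contact_force: [-0.1, 0.2, -0.2]
gripper_width: 0.0533
```

Request:
{"op": "apply_moves", "data": {"plan": [[125,[0,0,0],-0.9],[125,[0,0,0],0],[125,[0,0,0],0]]}}

```text
time_s: 2.12
tcp_pos: [0.5103, 0.3177, 0.2265]
eef_rot: [180.0, -0.0, -78.4]
contact_force: [-0.2, -0.5, -1.1]
gripper_width: 0.0448
```

```bash
cat > look.py <<'E'
import sys
from h import *
np.set_printoptions(precision=4,suppress=True)
tag=sys.argv[1]
c=cam("wrist");cv2.imwrite(f"pics/w{tag}.png",c["frame"])
if len(sys.argv)>2:
    for n in sys.argv[2:]:
        cv2.imwrite(f"pics/{n}{tag}.png",cam(n)["frame"])
import pickle;pickle.dump({k:c[k] for k in("K","D","R","t")},open(f"pics/w{tag}.pkl","wb"))
s=get_state()
for k in("time_s","tcp_pos","eef_rot","contact_force","gripper_width"):print(k,s[k])
E
python3 look.py 1
```

```text
time_s 2.175
tcp_pos [0.5103 0.3177 0.2265]
eef_rot [179.9971  -0.0011 -78.3818]
contact_force [0.7477 0.2193 0.4405]
gripper_width 0.04477875314830338
```

View pics/w1.png

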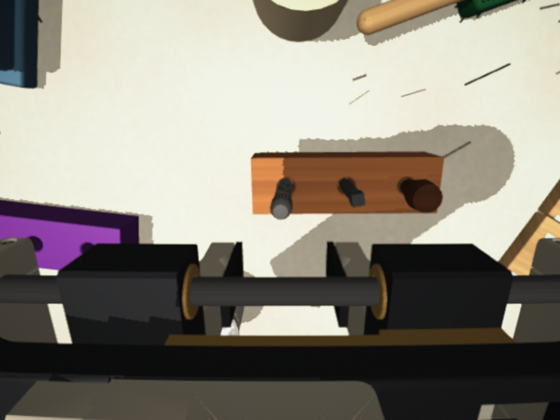

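The wrist view shows the punch cap at about (281,210) and its entry into the block at about (288,183). The nail set is at (352,192) and the awl at (423,195). I'll enlarge this and measure.

Run:
```python
import cv2
w=cv2.imread("pics/w1.png")
cv2.imwrite("pics/w1c.png",cv2.resize(w[145:225,240:340],(800,640)[:2],interpolation=cv2.INTER_CUBIC)[:600])
```

```text
(no output)
```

View pics/w1c.png

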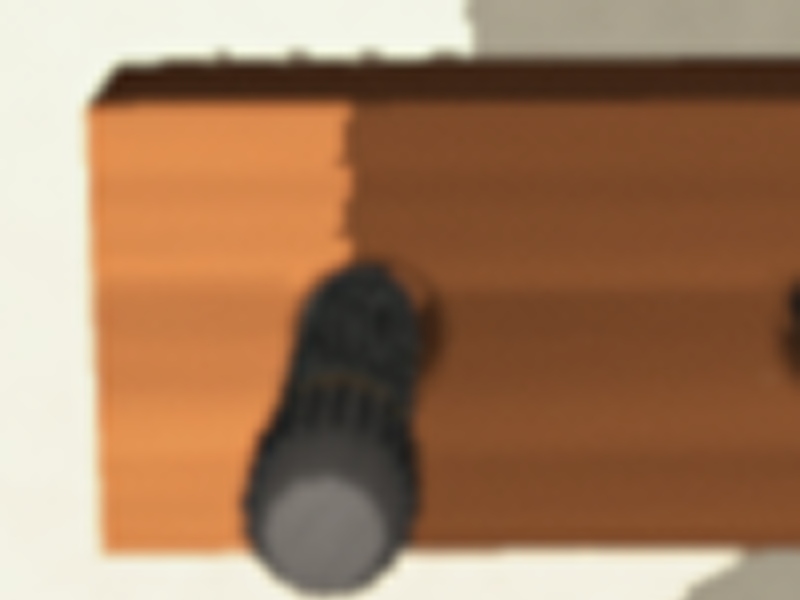

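The crop confirms the punch by its knurled barrel and round domed cap, leaning left (towards +y). Next I'll work out the positions.

Run:
```python
from h import *
import pickle
np.set_printoptions(precision=4,suppress=True)
c=pickle.load(open("pics/w1.pkl","rb"))
P=lambda u,v:px(240,145,8,u,v)
print("cap",plane(c,P(326,530),.145),plane(c,P(326,530),.14))
print("barrel@mouth",plane(c,P(361,330),.05), "hole right edge",plane(c,P(440,330),.05))
for q in((92,103),(104,550)):print(plane(c,P(*q),.05))
t=cam("top");print("top cap",plane(t,px(190,195,8,157,268),.146))
```

```text
cap [0.5094 0.3205 0.145 ] [0.5079 0.3203 0.14  ]
barrel@mouth [0.5089 0.3166 0.05  ] hole right edge [0.511  0.3062 0.05  ]
[0.5317 0.3574 0.05  ]
[0.4712 0.3451 0.05  ]
top cap [0.5108 0.3186 0.146 ]
```

Request:
{"op": "apply_moves", "data": {"plan": [[125,[0,0,0.6],0],[125,[0,0,0.8],0],[125,[0,0,0.8],0],[125,[0,0.01,0.5],0],[125,[0,0,0.15],0],[125,[0,0,0],0],[160,[0,0,0],0],[255,[0,0,0],0],[255,[0,0,0],0],[255,[0,0,0],0],[255,[0,0,0],0],[255,[0,0,0],0]], "squeeze": 10}}

```text
time_s: 3.72
tcp_pos: [0.5099, 0.3176, 0.0841]
eef_rot: [-180.0, -0.0, -78.3]
contact_force: [0.5, -0.9, 0.4]
gripper_width: 0.0165
```

Request:
{"op": "apply_moves", "data": {"plan": [[255,[0,0,0],0],[255,[0,0,0],0],[255,[0,0,0],0],[255,[0,0,0],0]], "squeeze": 45}}

```text
time_s: 4.22
tcp_pos: [0.5098, 0.3175, 0.084]
eef_rot: [180.0, -0.0, -78.3]
contact_force: [1.3, -1.1, -0.8]
gripper_width: 0.0156
```

```bash
python3 look.py 2 scene
```

```text
time_s 4.325
tcp_pos [0.5098 0.3175 0.084 ]
eef_rot [179.9947  -0.0056 -78.2855]
contact_force [ 0.3598 -0.8732  0.8815]
gripper_width 0.01583570807280581
```

View pics/w2.png

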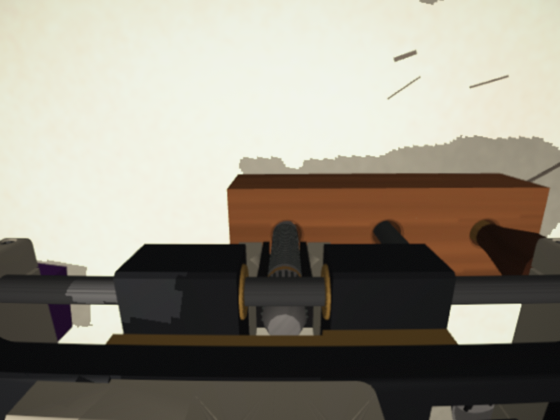

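Request:
{"op": "apply_moves", "data": {"plan": [[255,[0,0,-0.2],0],[255,[0,0,-0.4],0],[255,[0,0,-0.5],0],[255,[0,0,-0.5],0],[255,[0,0,-0.5],0],[255,[0,0,-0.5],0],[255,[0,0,-0.2],0],[255,[0,0,0],0],[255,[0,0,0],0]]}}

```text
time_s: 5.45
tcp_pos: [0.5093, 0.3172, 0.2228]
eef_rot: [179.9, -0.0, -78.3]
contact_force: [-0.6, 0.1, -2.0]
gripper_width: 0.0161
```

```bash
python3 look.py 3 scene top
python3 - <<'E'
import cv2
w=cv2.imread("pics/w3.png")
cv2.imwrite("pics/w3c.png",cv2.resize(w[180:340,210:360],(562,600),interpolation=cv2.INTER_CUBIC))
w=cv2.imread("pics/scene3.png")
cv2.imwrite("pics/scene3c.png",cv2.resize(w[90:220,250:380],(600,600),interpolation=cv2.INTER_CUBIC))
E
```

```text
time_s 5.6
tcp_pos [0.5095 0.3173 0.223 ]
eef_rot [179.9173  -0.052  -78.2913]
contact_force [ 0.4636  0.1814 -2.4233]
gripper_width 0.015615978157740112
```

View pics/w3c.png

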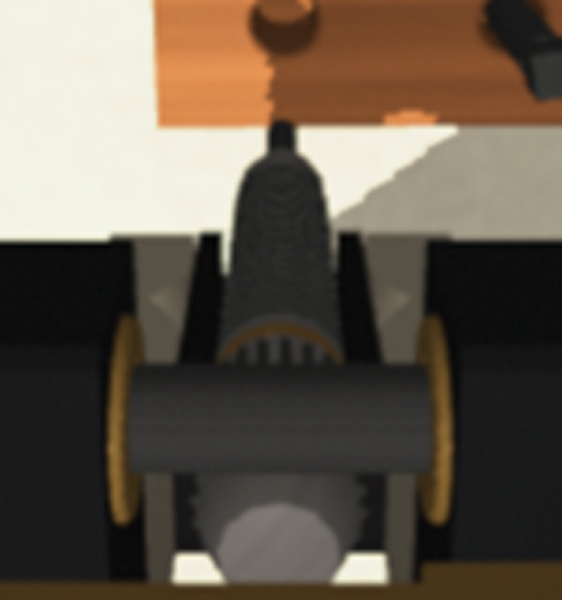

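View pics/scene3c.png

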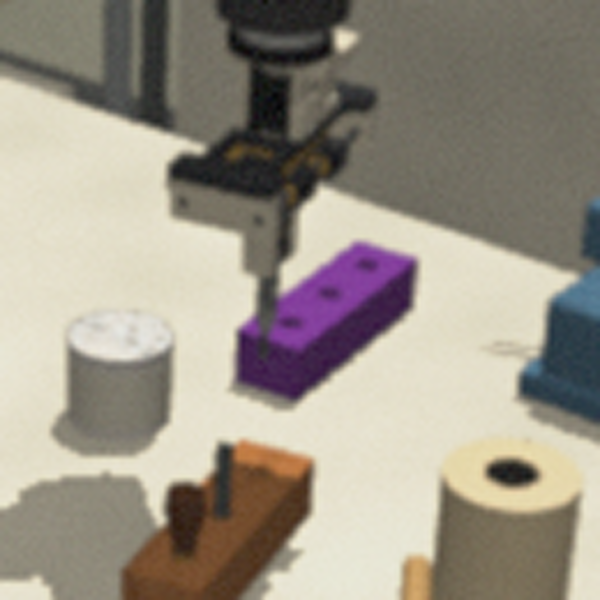

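The punch is held and clear of the block. The nose end is at wrist pixel (285,212.5) and close to the tool axis. I'll get the tip offset and the path to the door.

Run:
```python
from h import *
import pickle
np.set_printoptions(precision=4,suppress=True)
c=pickle.load(open("pics/w3.pkl","rb"))
s=get_state();p=s["tcp_pos"];R=Ro.from_euler('xyz',s["eef_rot"],degrees=True).as_matrix()
tw=px(210,180,3.75,282,124);ts=px(250,90,600/130,264,352)
sc=viewer.capture("scene")
X,e=tri([ray(c,tw),ray(sc,ts)]);print("tri tip",X,e,"tool",R.T@(X-p))
q=plane(c,tw,p[2]-.0762);print("plane",q,"tool",R.T@(q-p))
tgt=np.array([.524,-.200]);
d=R.T@np.array([*(tgt-p[:2]),0]);print("tool move to hole units",d/.05, "pred tip px",proj(c,R@np.array([0,0,.0762])+p),tw, proj(sc,R@np.array([0,0,.0762])+p),ts)
```

```text
tri tip [0.5099 0.3166 0.1515] [np.float64(0.0007522175412607633), np.float64(0.0007522175412607442)] tool [ 0.0007 -0.0004  0.0716]
plane [0.5092 0.3166 0.1468] tool [0.0005 0.0003 0.0762]
tool move to hole units [10.1893  1.8156  0.0119] pred tip px [284.1357 212.3058] (284.8333333333333, 212.7) [306.9336 167.0407] (306.80833333333334, 165.875)
```

Request:
{"op": "apply_moves", "data": {"plan": [[255,[0.5,0.1,0],0],[255,[0.95,0.17,0],0],[255,[0.95,0.17,0],0],[255,[0.95,0.17,0],0],[255,[0.95,0.17,0],0],[255,[0.95,0.17,0],0],[255,[0.95,0.17,0],0],[255,[0.95,0.17,0],0],[255,[0.95,0.17,0],0],[255,[0.95,0.17,0],0],[255,[0.95,0.17,0.3],0],[255,[0.2,0.0,0.5],0]]}}

```text
time_s: 7.15
tcp_pos: [0.5247, -0.2033, 0.1842]
eef_rot: [-179.9, -0.0, -78.5]
contact_force: [-0.0, 0.6, -2.7]
gripper_width: 0.0162
```

Request:
{"op": "apply_moves", "data": {"plan": [[255,[0,0,0.6],0],[255,[0,0,0.4],0],[255,[0,0,0],0],[255,[0,0,0],0]]}}

```text
time_s: 7.65
tcp_pos: [0.5255, -0.2005, 0.135]
eef_rot: [-180.0, -0.0, -78.3]
contact_force: [-0.7, -0.4, -2.1]
gripper_width: 0.0158
```

```bash
python3 look.py 4 scene top
python3 - <<'E'
import cv2
w=cv2.imread("pics/w4.png")
cv2.imwrite("pics/w4c.png",cv2.resize(w[140:260,210:360],(750,600),interpolation=cv2.INTER_CUBIC))
w=cv2.imread("pics/scene4.png")
cv2.imwrite("pics/scene4c.png",cv2.resize(w[190:320,135:285],(692,600),interpolation=cv2.INTER_CUBIC))
E
```

```text
time_s 7.8
tcp_pos [ 0.5258 -0.2002  0.1352]
eef_rot [-179.8953   -0.0329  -78.2753]
contact_force [ 0.9084  0.153  -1.289 ]
gripper_width 0.016056848820758033
```

View pics/w4.png

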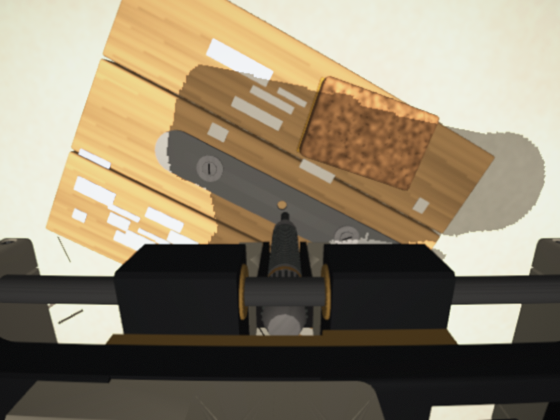

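View pics/w4c.png

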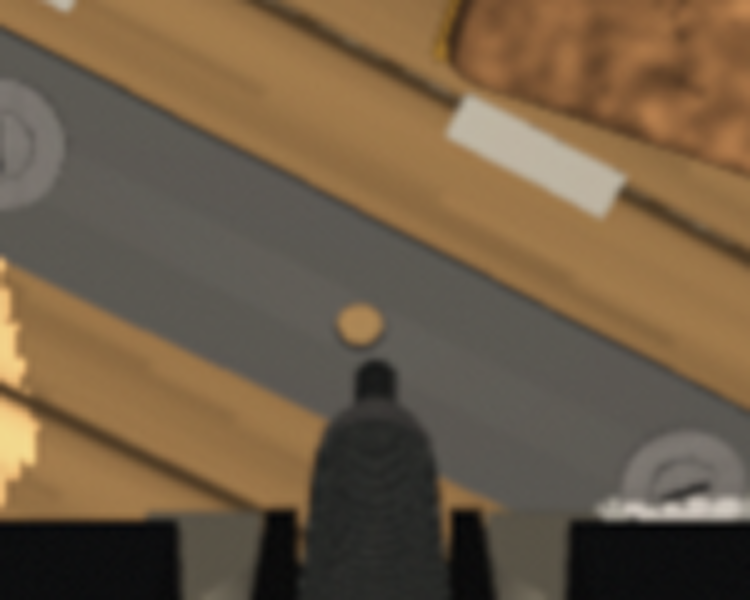

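View pics/scene4c.png

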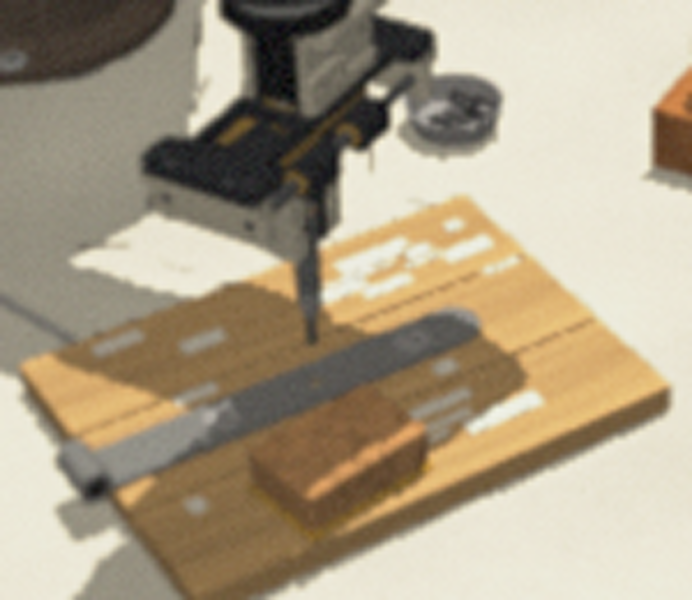

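In the wrist crop the empty hole (a wood-coloured disc) is at (360,325) and the nose end is at about (376,375). I'll measure both more exactly.

Run:
```python
from h import *
import pickle
np.set_printoptions(precision=4,suppress=True)
c=pickle.load(open("pics/w4.pkl","rb"));w=cv2.imread("pics/w4.png")
roi=w[192:222,270:300].astype(int)
sat=roi.max(2)-roi.min(2);g=roi.sum(2)//3
print("sat");print(sat[5:20,5:22]);print("gray");print(g[5:22,5:24])
m=(sat>30).astype(np.uint8)
n,l,st,ce=cv2.connectedComponentsWithStats(m)
for i in range(1,n):print(st[i],ce[i]+[270,192])
p=np.array([.5258,-.2002,.1352])
for q in((281.7,204.8),):
    print("hole wood",plane(c,q,.022),plane(c,q,.026))
```

```text
sat
[[10 10 10 10 10  9  9  9  9  9  9  9  9  8  9  9  9]
 [10 10 10  9  9 10  9  8  8  9  9  8  9  9  9  9  9]
 [10  9  9  9 10 11 12 11 10  9  9  9  9  9  9  9  9]
 [10  9 10 11 18 26 31 32 27 17 10 10  9  9  9  9 10]
 [11  9 13 27 46 59 66 67 61 44 24 12  9  9  9  8  9]
 [ 9 11 24 53 76 83 84 84 82 73 50 23 10  9  9  9 10]
 [ 9 14 38 71 85 87 86 86 86 84 70 38 14 10  9 10 10]
 [10 16 46 78 86 86 85 86 86 85 75 44 15  9 10 10  9]
 [ 9 14 39 73 84 86 85 85 85 84 73 44 16  9 10 10 10]
 [ 9  9 24 57 81 85 85 85 84 80 62 29 10  9  9 10 10]
 [ 9 10 14 37 67 78 80 81 77 65 37 14  8  9 10 10  9]
 [10  9  8 16 36 53 60 62 52 35 16  8  9 10  9  9  8]
 [10  9  9  7 11 18 20 21 17 11  9  9  9 10  9  8  9]
 [ 8  9  8  9  8  7  8  7  7  8  9  9  9  9  9  8  8]
 [ 9  9  8  9  9  9  8  8  8  6  7  7  8  9  9  9  9]]
gray
[[ 92  91  91  89  88  88  87  87  88  87  87  87  87  87  87  87  87  87
   87]
 [ 92  91  92  92  91  89  88  87  87  87  87  87  87  86  87  88  87  87
   87]
 [ 92  92  92  92  91  91  90  89  87  87  86  88  87  87  87  87  87  87
   87]
 [ 92  91  92  92  92  95  98  97  94
[... 525 characters left out ...]
 91]
 [ 92  88  79  85 109 119 123 124 120 106  86  78  86  92  92  92  92  92
   92]
 [ 89  89  83  74  81  93 100 103  96  82  76  83  90  91  92  92  91  91
   92]
 [ 88  88  87  82  75  72  71  71  72  74  83  90  93  92  92  91  92  92
   91]
 [ 87  87  87  88  85  81  77  77  79  83  89  91  91  92  92  91  91  91
   92]
 [ 87  87  87  88  89  89  87  85  79  76  77  80  84  91  92  92  91  92
   92]
 [ 87  87  87  87  87  87  81  71  53  43  43  50  64  82  89  92  92  92
   91]
 [ 88  87  87  87  86  82  68  46  31  26  25  30  42  64  82  91  92  91
   92]]
[ 7  8 10  9 68] [281.5    204.3235]
[ 0 29  1  1  1] [270. 221.]
hole wood [ 0.5208 -0.1994  0.022 ] [ 0.522  -0.1991  0.026 ]
```

Run:
```python
from h import *
import pickle
np.set_printoptions(precision=4,suppress=True)
c=pickle.load(open("pics/w4.pkl","rb"))
s=get_state();p=s["tcp_pos"];R=Ro.from_euler('xyz',s["eef_rot"],degrees=True).as_matrix()
hole=plane(c,(281.4,205.3),.026);tip=plane(c,(284.8,215.1),p[2]-.0762)
print(s["time_s"],p,"hole",hole,"tip",tip,"tip tool",R.T@(tip-p))
d=R.T@(hole-tip);print("move mm",d*1e3,"units",d/.05)
```

```text
7.8 [ 0.5258 -0.2002  0.1352] hole [ 0.5215 -0.199   0.026 ] tip [ 0.5237 -0.2014  0.059 ] tip tool [0.0007 0.0025 0.0762]
move mm [-2.8626  1.7612 33.0056] units [-0.0573  0.0352  0.6601]
```

Request:
{"op": "apply_moves", "data": {"plan": [[255,[-0.03,0.02,0.15],0],[255,[-0.03,0.015,0.2],0],[255,[0,0,0.15],0],[255,[0,0,0.05],0],[255,[0,0,0],0],[255,[0,0,0],0]]}}

```text
time_s: 8.55
tcp_pos: [0.5232, -0.1975, 0.1068]
eef_rot: [-180.0, -0.0, -78.3]
contact_force: [-0.6, -0.4, -2.8]
gripper_width: 0.0157
```

```bash
python3 look.py 5
python3 - <<'E'
import cv2
w=cv2.imread("pics/w5.png")
cv2.imwrite("pics/w5c.png",cv2.resize(w[185:245,250:320],(700,600),interpolation=cv2.INTER_CUBIC))
print(w[195:222,270:300].sum(2)//3)
E
```

```text
time_s 8.6
tcp_pos [ 0.5232 -0.1976  0.1068]
eef_rot [-179.976    -0.01    -78.2834]
contact_force [-0.298   0.4011 -2.0212]
gripper_width 0.01569614520929287
[[ 86  86  87  87  87  86  87  87  87  87  87  87  87  87  86  87  87  88
   86  87  86  86  87  86  86  86  85  84  79  74]
 [ 86  87  86  86  86  86  86  87  86  87  86  87  86  87  87  87  86  88
   87  86  86  87  86  87  86  87  86  86  86  84]
 [ 87  86  86  86  86  87  87  87  87  86  87  87  87  86  87  87  87  87
   86  86  87  86  86  87  86  86  86  87  87  87]
 [ 88  87  87  87  86  87  87  86  87  87  87  86  86  86  87  87  86  87
   87  86  87  87  87  86  87  86  87  87  86  87]
 [ 91  90  90  87  86  87  86  86  87  87  86  87  87  87  86  86  86  87
   87  86  86  86  86  86  86  86  87  86  87  87]
 [ 92  92  91  90  88  88  86  86  86  86  86  86  87  86  86  86  87  87
   87  86  87  86  86  87  86  86  86  87  86  87]
 [ 91  92  92  91  91  90  89  88  87  87  87  87  87  86  86  87  86  85
   87  86  87  86  86  87  86  86  86  87  86  87]
 [ 92  92  92  92  92  92  91  90  88  87  87  87  86  86  87  87 
[... 1734 characters left out ...]
 26  25  26  26  25  25
   31  51  72  86  91  91  91  91  90  91  90  91]
 [ 87  86  86  87  86  86  85  86  88  86  74  42  25  24  27  27  25  26
   35  59  82  90  91  91  91  91  90  91  90  91]
 [ 86  86  86  86  86  86  86  86  86  85  71  39  27  28  30  30  28  28
   40  65  87  91  90  91  91  90  90  91  91  91]
 [ 86  86  87  86  86  86  86  86  86  85  71  42  35  38  41  40  39  37
   45  68  87  92  91  91  91  91  91  91  90  90]
 [ 86  86  86  85  85  87  86  86  86  82  69  50  47  51  53  52  52  50
   52  67  82  89  91  91  91  91  91  91  91  91]
 [ 86  86  86  86  86  86  86  84  79  72  62  54  53  54  54  56  56  55
   53  59  70  81  87  90  91  91  91  91  91  91]]
```

View pics/w5c.png

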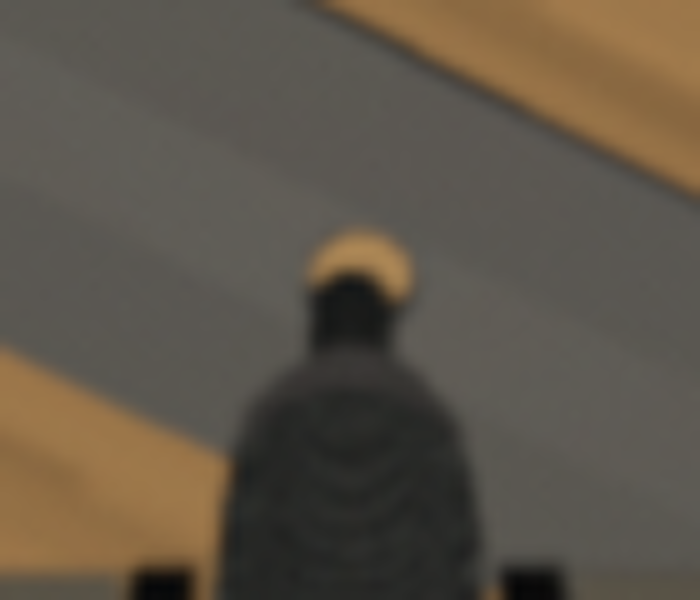

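Run:
```python
from h import *
import pickle
np.set_printoptions(precision=4,suppress=True)
c=pickle.load(open("pics/w5.pkl","rb"))
s=get_state();p=s["tcp_pos"];R=Ro.from_euler('xyz',s["eef_rot"],degrees=True).as_matrix()
hole=plane(c,(285.7,212.8),.026);tip=plane(c,(284.6,215.25),p[2]-.0762)
print(s["time_s"],p,"hole",hole,"tip",tip,"tip tool",R.T@(tip-p))
d=R.T@(hole-tip);print("move mm",d*1e3,"units",d/.05)
```

```text
8.6 [ 0.5232 -0.1976  0.1068] hole [ 0.5219 -0.1991  0.026 ] tip [ 0.5212 -0.1983  0.0306] tip tool [0.0004 0.0021 0.0762]
move mm [ 0.8816 -0.5288  4.6113] units [ 0.0176 -0.0106  0.0922]
```

Request:
{"op": "apply_moves", "data": {"plan": [[255,[0.018,-0.01,0],0],[255,[0,0,0.03],0],[255,[0,0,0.03],0],[255,[0,0,0.03],0],[255,[0,0,0.03],0],[255,[0,0,0],0],[255,[0,0,0],0]]}}

```text
time_s: 9.48
tcp_pos: [0.5236, -0.1983, 0.1006]
eef_rot: [180.0, -0.0, -78.3]
contact_force: [0.3, -0.3, -2.5]
gripper_width: 0.0159
```

```bash
python3 look.py 6
python3 - <<'E'
import cv2
w=cv2.imread("pics/w6.png")
cv2.imwrite("pics/w6c.png",cv2.resize(w[185:245,250:320],(700,600),interpolation=cv2.INTER_CUBIC))
from plant import get_state
print([get_state()["contact_force"].round(2) for _ in range(3)])
E
```

```text
time_s 9.525
tcp_pos [ 0.5236 -0.1983  0.1006]
eef_rot [-179.9982   -0.0018  -78.2847]
contact_force [-0.0675 -0.0079 -1.9096]
gripper_width 0.01569951372150227
[array([-0.07, -0.01, -1.91]), array([-0.07, -0.01, -1.91]), array([-0.07, -0.01, -1.91])]
```

View pics/w6c.png

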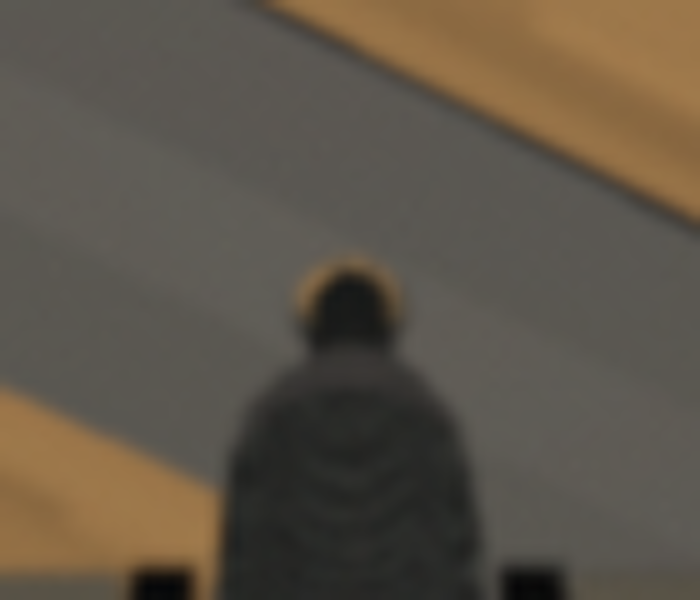

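The nose end sits centred in the hole's rim, with an even crescent of wood on both sides, and there's no contact force beyond the punch's weight. I'll go down slowly until I feel the wood.

Request:
{"op": "apply_moves", "data": {"plan": [[255,[0,0,0.03],0],[255,[0,0,0.03],0],[255,[0,0,0],0],[255,[0,0,0],0]]}}

```text
time_s: 10.02
tcp_pos: [0.5237, -0.1983, 0.0978]
eef_rot: [-180.0, -0.0, -78.3]
contact_force: [-0.5, -0.1, 1.3]
gripper_width: 0.0155
```

Request:
{"op": "apply_moves", "data": {"plan": [[255,[0,0,0.03],0],[255,[0,0,0],0],[255,[0,0,0],0]]}}

```text
time_s: 10.4
tcp_pos: [0.5238, -0.1983, 0.0962]
eef_rot: [-180.0, -0.0, -78.3]
contact_force: [0.1, -0.4, 0.9]
gripper_width: 0.0158
```

```bash
python3 look.py 7
python3 - <<'E'
import cv2
w=cv2.imread("pics/w7.png")
cv2.imwrite("pics/w7c.png",cv2.resize(w[185:245,250:320],(700,600),interpolation=cv2.INTER_CUBIC))
E
```

```text
time_s 10.45
tcp_pos [ 0.5237 -0.1983  0.0962]
eef_rot [-179.9853   -0.0093  -78.2818]
contact_force [0.0799 0.778  1.1644]
gripper_width 0.0158347821664474
```

View pics/w7c.png

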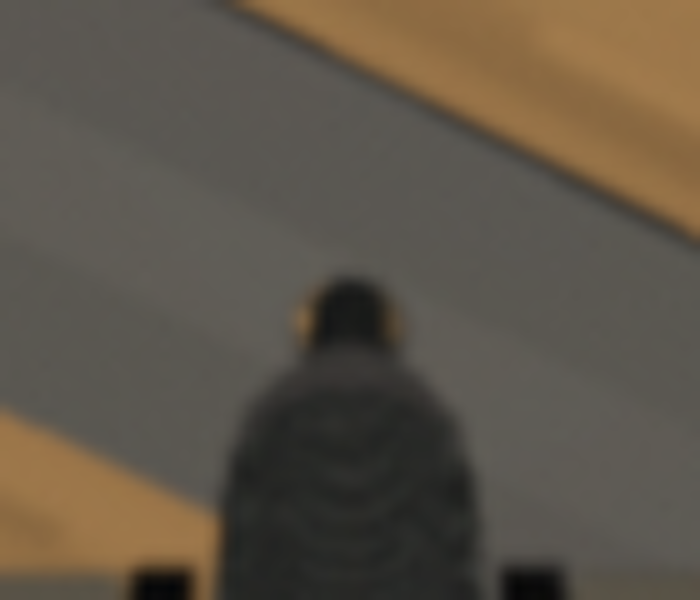

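Run:
```python
from h import *
import pickle
np.set_printoptions(precision=4,suppress=True)
from numpy import array
for k in(5,6,7):
    c=pickle.load(open(f"pics/w{k}.pkl","rb"))
    o=array([.5219,-.1991,.026])
    t=np.linspace(0,2*np.pi,36,endpoint=False)
    q=array([proj(c,o+.004*array([np.cos(a),np.sin(a),0])) for a in t])
    print(k,"rim u",q[:,0].min(),q[:,0].max(),"v",q[:,1].min(),q[:,1].max())
    w=cv2.imread(f"pics/w{k}.png").astype(int)
    print((w.sum(2)//3)[206:224,278:294] if k==7 else "")
    if k==7: print((w.max(2)-w.min(2))[206:224,278:294])
```

```text
5 rim u 280.64455499236067 290.76874165352996 v 207.9168683894586 217.5694155389253

6 rim u 279.55608524849333 289.9220160269848 v 210.57679601264962 220.43284212692933

7 rim u 279.3809247260571 289.9256637624571 v 212.446123727549 222.45466567090529
[[87 86 86 86 86 86 86 87 86 86 86 86 86 86 86 86]
 [89 87 86 87 86 86 86 85 86 87 86 86 86 87 86 86]
 [90 90 88 88 87 86 86 86 87 86 86 86 85 86 86 87]
 [92 92 91 89 88 88 87 86 86 86 86 86 86 86 86 86]
 [92 91 92 92 91 90 89 87 86 86 86 87 86 86 86 86]
 [91 92 91 92 91 89 87 86 86 87 86 87 87 86 86 86]
 [92 92 92 91 85 76 71 73 75 81 84 88 87 86 86 86]
 [91 91 89 84 70 51 40 40 48 61 76 86 88 87 87 87]
 [91 89 84 70 44 29 26 26 28 40 61 79 88 89 88 87]
 [90 88 82 54 30 24 25 26 26 31 49 71 83 90 91 89]
 [91 93 90 52 26 25 25 26 24 28 46 68 80 88 92 91]
 [88 91 87 48 24 25 27 26 25 28 45 68 78 86 91 90]
 [87 82 72 39 25 28 30 30 27 29 44 63 76 86 91 90]
 [87 78 65 40 35 40 41 41 38 36 41 57 74 87 90 91]
 [87 76 59 48 48 50 52 52 51 48 48 57 75 88 91 91]
 [82 72 59 52 53 54 54 55 55 54 54 59 70 83 88 90]
 [67 60 56 53 54 54 54 54 56 55
[... 290 characters left out ...]
 9  9  9  9 10  8  9  9  9  9  9  8]
 [ 8  9  9 10  9  9  9  9  9  9  8  9  9  9  8  9]
 [ 8  9  9 11 12  8  6  7  7  8  9  9  9  9  9  9]
 [ 9  8 13 18 15  7  3  2  4  7  9  9  9  8  9  9]
 [ 9 12 20 24 13  2  2  1  2  7 12 12  9  8  9  9]
 [10 20 31 23  5  1  0  2  2  4 14 18 12  8  9  9]
 [11 31 48 26  2  1  2  2  2  4 18 26 14 10  9  9]
 [12 33 51 25  1  0  1  2  1  4 20 29 19 10 10 10]
 [10 22 35 15  1  1  2  2  1  3 16 26 17 10  9 10]
 [10 16 22 10  2  2  3  3  3  4  8 14 10  9 10  9]
 [10  9  9  6  4  4  4  5  5  3  5  7  8  9 10 10]
 [ 8  8  6  5  5  5  5  5  5  5  4  5  7  9 10 10]
 [ 7  6  6  5  5  5  5  5  4  6  5  5  5  7  8 10]
 [ 5  6  5  4  4  5  4  4  3  4  4  4  5  6  6 10]]
```

Request:
{"op": "apply_moves", "data": {"plan": [[255,[0,0.03,0],0],[255,[0,0,0],0],[255,[0,0,0],0]]}}

```text
time_s: 10.82
tcp_pos: [0.5226, -0.1986, 0.0962]
eef_rot: [-180.0, -0.0, -78.3]
contact_force: [1.9, 0.2, 1.6]
gripper_width: 0.0159
```

Request:
{"op": "apply_moves", "data": {"plan": [[255,[0,-0.03,0],0],[255,[0,-0.03,0],0],[255,[0,0,0],0],[255,[0,0,0],0]]}}

```text
time_s: 11.32
tcp_pos: [0.5245, -0.198, 0.0958]
eef_rot: [179.9, 0.0, -78.3]
contact_force: [-1.8, -0.3, 1.2]
gripper_width: 0.0161
```

Request:
{"op": "apply_moves", "data": {"plan": [[255,[0,-0.02,0],0],[255,[0,0,0],0],[255,[0,0,0],0]]}}

```text
time_s: 11.7
tcp_pos: [0.526, -0.1977, 0.096]
eef_rot: [180.0, 0.0, -78.3]
contact_force: [-1.6, -0.8, 1.6]
gripper_width: 0.0157
```

```bash
python3 look.py 8
python3 - <<'E'
import cv2
w=cv2.imread("pics/w8.png")
cv2.imwrite("pics/w8c.png",cv2.resize(w[185:245,250:320],(700,600),interpolation=cv2.INTER_CUBIC))
E
```

```text
time_s 11.75
tcp_pos [ 0.5259 -0.1977  0.096 ]
eef_rot [179.9882   0.0061 -78.2883]
contact_force [-1.3094 -0.4465  1.0717]
gripper_width 0.0157617860681228
```

View pics/w8c.png

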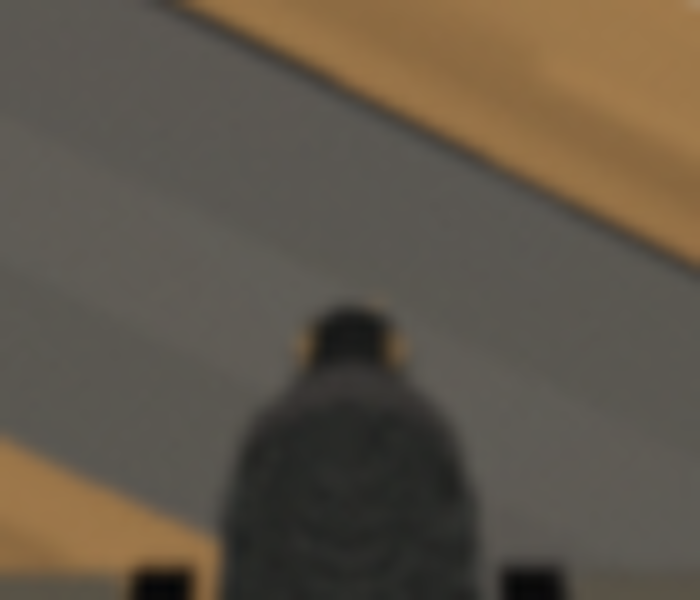

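The nose stayed captured in the hole while I shifted the tool 2–3 mm each way, with ±1.8 N of side force. The ~3 N of vertical force matches about 2 mm of travel on the wood; sitting on the band would give about 11 N. I'll re-centre and press slowly.

Request:
{"op": "apply_moves", "data": {"plan": [[255,[0,0.03,0],0],[255,[0,0.015,0],0],[255,[0,0,0],0],[255,[0,0,0],0]]}}

```text
time_s: 12.25
tcp_pos: [0.5244, -0.1982, 0.0963]
eef_rot: [-179.9, -0.0, -78.3]
contact_force: [1.0, 0.1, 1.1]
gripper_width: 0.0155
```

Request:
{"op": "apply_moves", "data": {"plan": [[255,[0,0,0.02],0],[255,[0,0,0.02],0],[255,[0,0,0.02],0],[255,[0,0,0],0]], "squeeze": 60}}

```text
time_s: 12.75
tcp_pos: [0.5245, -0.1983, 0.0938]
eef_rot: [-179.9, -0.0, -78.3]
contact_force: [1.0, 2.6, 7.4]
gripper_width: 0.0158
```

```bash
python3 look.py 9
python3 - <<'E'
import cv2
w=cv2.imread("pics/w9.png")
cv2.imwrite("pics/w9c.png",cv2.resize(w[185:245,250:320],(700,600),interpolation=cv2.INTER_CUBIC))
E
```

```text
time_s 12.8
tcp_pos [ 0.5245 -0.1983  0.0938]
eef_rot [-179.9297   -0.0368  -78.2657]
contact_force [-0.1913  1.844   7.7985]
gripper_width 0.015418660760493827
```

View pics/w9c.png

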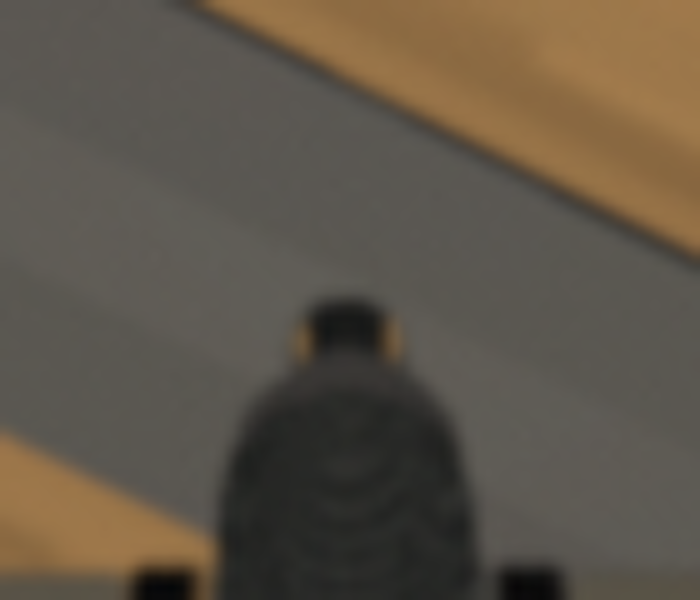

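The 9.7 N at about 4.8 mm of travel matches the punch's spring curve, with wood visible on both sides of the nose. I'll carry on to the trip.

Request:
{"op": "apply_moves", "data": {"plan": [[255,[-0.01,0,0.02],0],[255,[0,0,0.02],0],[255,[0,0,0.02],0],[255,[0,0,0.015],0],[255,[0,0,0],0]]}}

```text
time_s: 13.42
tcp_pos: [0.5247, -0.1981, 0.0907]
eef_rot: [-179.9, -0.1, -78.2]
contact_force: [-1.3, 0.5, 12.7]
gripper_width: 0.0152
```

Request:
{"op": "apply_moves", "data": {"plan": [[255,[0,0,0.01],0],[255,[0,0,0.01],0]]}}

```text
time_s: 13.68
tcp_pos: [0.5247, -0.1982, 0.0898]
eef_rot: [-179.9, -0.1, -78.2]
contact_force: [-0.9, 0.4, 13.3]
gripper_width: 0.0158
```

Request:
{"op": "apply_moves", "data": {"plan": [[255,[0,0,0.01],0],[255,[0,0,0.01],0]]}}

```text
time_s: 13.92
tcp_pos: [0.5248, -0.1982, 0.089]
eef_rot: [-179.9, -0.1, -78.2]
contact_force: [-0.6, 1.1, 14.5]
gripper_width: 0.0154
```

Request:
{"op": "apply_moves", "data": {"plan": [[255,[0,0,0.01],0],[255,[0,0,0],0]]}}

```text
time_s: 14.18
tcp_pos: [0.5248, -0.1982, 0.0887]
eef_rot: [-179.9, -0.1, -78.2]
contact_force: [-1.4, 1.4, 16.0]
gripper_width: 0.0159
```

Request:
{"op": "apply_moves", "data": {"plan": [[255,[0,0,0.01],0],[255,[0,0,0],0]]}}

```text
time_s: 14.42
tcp_pos: [0.5247, -0.1982, 0.0873]
eef_rot: [-179.9, -0.1, -78.3]
contact_force: [1.0, -0.9, 5.6]
gripper_width: 0.0161
```

Request:
{"op": "apply_moves", "data": {"plan": [[255,[0,0,0.01],0],[255,[0,0,0],0]]}}

```text
time_s: 14.68
tcp_pos: [0.5247, -0.1982, 0.0866]
eef_rot: [-179.9, -0.1, -78.3]
contact_force: [0.8, -0.1, 6.7]
gripper_width: 0.0155
```

It snapped: the force fell from about 18 N to 7.5 N. Now I'll lift out straight up.

Request:
{"op": "apply_moves", "data": {"plan": [[255,[0,0,-0.1],0],[255,[0,0,-0.2],0],[255,[0,0,-0.3],0],[255,[0,0,-0.5],0],[255,[0,0,-0.5],0],[255,[0,0,-0.5],0],[255,[0,0,-0.4],0],[255,[0,0,-0.25],0],[255,[0,0,0],0],[255,[0,0,0],0]]}}

```text
time_s: 15.92
tcp_pos: [0.523, -0.1975, 0.2224]
eef_rot: [179.9, 0.0, -78.3]
contact_force: [0.5, 1.2, -1.3]
gripper_width: 0.0154
```

```bash
python3 look.py 10
python3 - <<'E'
import cv2
w=cv2.imread("pics/w10.png")
cv2.imwrite("pics/w10c.png",cv2.resize(w[140:260,210:360],(750,600),interpolation=cv2.INTER_CUBIC))
from h import *
s=get_state();p=s["tcp_pos"];R=Ro.from_euler('xyz',s["eef_rot"],degrees=True).as_matrix()
print(R.T@(np.array([.5098,.3160,p[2]])-p)/.05)
E
```

```text
time_s 15.975
tcp_pos [ 0.523  -0.1976  0.2223]
eef_rot [179.8951   0.0445 -78.2947]
contact_force [ 1.4562  0.7435 -1.8432]
gripper_width 0.015503646936081096
[-1.01117473e+01 -1.82453353e+00  4.51126240e-03]
```

View pics/w10c.png

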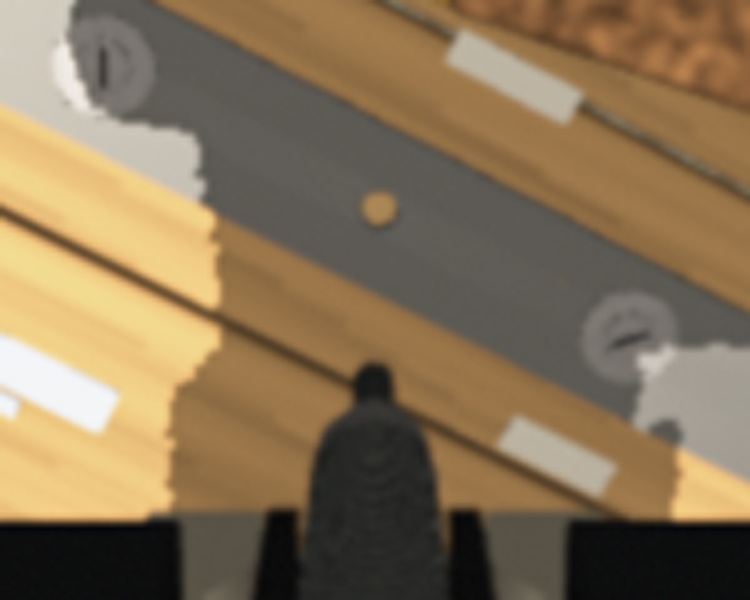

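The nose is out and still in the same place in the grip, with the hole visible at crop (379,208). Moving back above the block.

Request:
{"op": "apply_moves", "data": {"plan": [[255,[-0.5,-0.1,0],0],[255,[-0.95,-0.17,0],0],[255,[-0.95,-0.17,0],0],[255,[-0.95,-0.17,0],0],[255,[-0.95,-0.17,0],0],[255,[-0.95,-0.17,0],0],[255,[-0.95,-0.17,0],0],[255,[-0.95,-0.17,0],0],[255,[-0.95,-0.17,0],0],[255,[-0.95,-0.17,0],0],[255,[-0.7,-0.14,0],0],[255,[-0.38,-0.05,0],0]]}}

```text
time_s: 17.48
tcp_pos: [0.5094, 0.3181, 0.222]
eef_rot: [179.9, -0.1, -78.2]
contact_force: [0.6, -0.4, -2.3]
gripper_width: 0.0154
```

Request:
{"op": "apply_moves", "data": {"plan": [[255,[0,0,0],0],[255,[0,0,0],0],[255,[0,0,0],0]]}}

```text
time_s: 17.85
tcp_pos: [0.5101, 0.3157, 0.2234]
eef_rot: [180.0, -0.0, -78.3]
contact_force: [0.2, -0.2, -2.4]
gripper_width: 0.0158
```

```bash
python3 look.py 11
python3 - <<'E'
import cv2
w=cv2.imread("pics/w11.png")
cv2.imwrite("pics/w11c.png",cv2.resize(w[140:260,210:360],(750,600),interpolation=cv2.INTER_CUBIC))
E
```

```text
time_s 17.9
tcp_pos [0.5102 0.3158 0.2235]
eef_rot [-179.9907    0.0057  -78.3453]
contact_force [-0.2271 -1.0004 -1.0647]
gripper_width 0.015172713468148547
```

View pics/w11c.png

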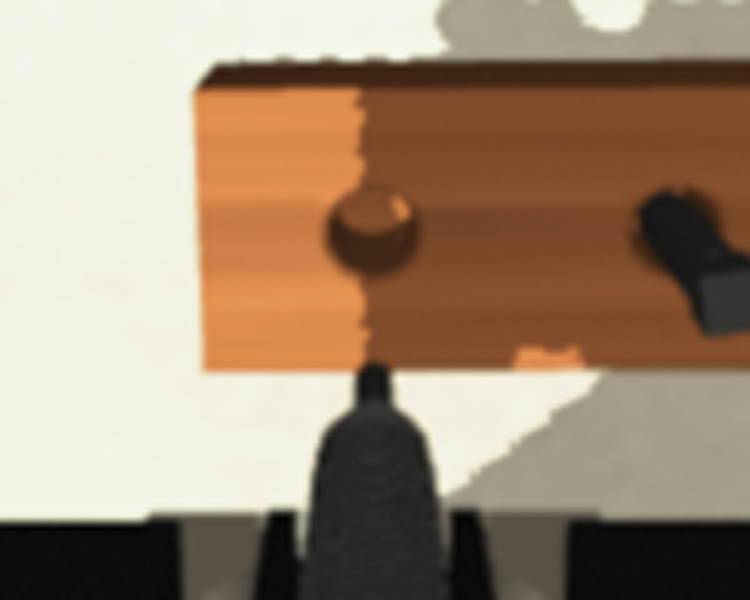

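The block's empty hole is at crop (373,230) and the nose end at (374,380). I'll compute the offset between them.

Run:
```python
from h import *
import pickle
np.set_printoptions(precision=4,suppress=True)
c=pickle.load(open("pics/w11.pkl","rb"))
s=get_state();p=s["tcp_pos"];R=Ro.from_euler('xyz',s["eef_rot"],degrees=True).as_matrix()
hole=plane(c,px(210,140,5,373.5,229.5),.05);tip=plane(c,px(210,140,5,374,380),p[2]-.0762)
print("hole",hole,"tip",tip,"tip tool",R.T@(tip-p));d=R.T@(hole-tip);print("units",d/.05, "hole-tcp",R.T@(hole-p)/.05)
```

```text
hole [0.5096 0.3152 0.05  ] tip [0.5078 0.315  0.1473] tip tool [0.0003 0.0025 0.0762]
units [ 0.0026 -0.0378  1.9467] hole-tcp [0.0086 0.0129 3.4707]
```

Request:
{"op": "apply_moves", "data": {"plan": [[255,[0.005,-0.02,0.3],0],[255,[0,0,0.6],0],[255,[0,0,0.6],0],[255,[0,0,0.3],0],[255,[0,0,0.2],0],[255,[0,0,0.2],0],[255,[0,0,0.15],0],[255,[0,0,0.15],0],[255,[0,0,0.1],0],[255,[0,0,0.06],0],[255,[0,0,0],0]]}}

```text
time_s: 19.27
tcp_pos: [0.511, 0.3166, 0.0902]
eef_rot: [180.0, -0.0, -78.3]
contact_force: [0.0, 0.3, -1.7]
gripper_width: 0.0157
```

Request:
{"op": "apply_moves", "data": {"plan": [[255,[0,0,0.04],0],[255,[0,0,0.02],0],[255,[0,0,0],0],[255,[0,0,0],0]]}}

```text
time_s: 19.77
tcp_pos: [0.5111, 0.3167, 0.0874]
eef_rot: [-180.0, 0.0, -78.3]
contact_force: [0.5, 0.1, -1.4]
gripper_width: 0.0158
```

Request:
{"op": "apply_moves", "data": {"plan": [[255,[0,0,0.02],0],[255,[0,0,0.0],0],[255,[0,0,0],0]]}}

```text
time_s: 20.15
tcp_pos: [0.511, 0.3166, 0.0863]
eef_rot: [180.0, -0.0, -78.3]
contact_force: [0.6, 0.1, -2.3]
gripper_width: 0.0154
```

Request:
{"op": "apply_moves", "data": {"plan": [[255,[0,0,0.02],0],[255,[0,0,0.02],0],[255,[0,0,0],0],[255,[0,0,0],0]]}}

```text
time_s: 20.65
tcp_pos: [0.5111, 0.3167, 0.0845]
eef_rot: [-180.0, 0.0, -78.3]
contact_force: [0.4, -0.7, 0.7]
gripper_width: 0.0156
```

Request:
{"op": "apply_moves", "data": {"plan": [[255,[0,0,0.01],0],[255,[0,0,0],0],[255,[0,0,0],0]]}}

```text
time_s: 21.02
tcp_pos: [0.5111, 0.3167, 0.0839]
eef_rot: [-180.0, 0.0, -78.3]
contact_force: [-0.6, 0.4, 0.9]
gripper_width: 0.0154
```

The nose is on the hole bottom with about 2.5 N. I'll open part way to stay clear of the nail set.

Request:
{"op": "apply_moves", "data": {"plan": [[220,[0,0,0],0],[190,[0,0,0],0],[160,[0,0,0],0],[125,[0,0,0],0],[125,[0,0,0],0],[125,[0,0,0],0],[125,[0,0,0],0],[125,[0,0,0],0]], "squeeze": 5}}

```text
time_s: 22.02
tcp_pos: [0.5111, 0.3167, 0.0838]
eef_rot: [-180.0, 0.0, -78.3]
contact_force: [0.6, -1.2, -0.7]
gripper_width: 0.0449
```

```bash
python3 look.py 12 scene
```

```text
time_s 22.125
tcp_pos [0.511  0.3166 0.0838]
eef_rot [179.9981  -0.0007 -78.2854]
contact_force [-0.5072 -0.3168  0.1342]
gripper_width 0.04467267151039494
```

View pics/w12.png

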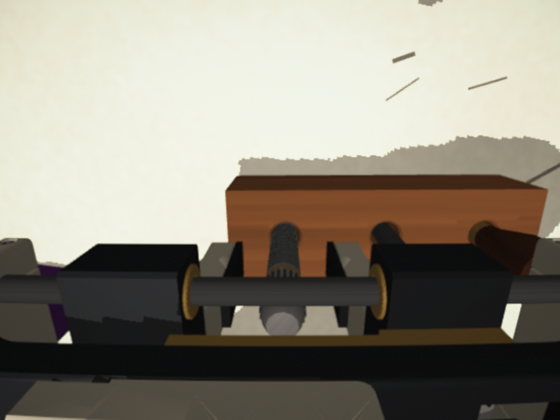

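The punch is free and standing in its hole, with the fingers clear on both sides and its cap at (282,322). Now I'll retract straight up.

Request:
{"op": "apply_moves", "data": {"plan": [[125,[0,0,-0.2],0],[125,[0,0,-0.5],0],[125,[0,0,-0.8],0],[125,[0,0,-0.9],0],[125,[0,0,-0.5],0],[125,[0,0,0],0],[125,[0,0,0],0],[125,[0,0,0],0],[125,[0,0,0],0],[125,[0,0,0],0]]}}

```text
time_s: 23.38
tcp_pos: [0.511, 0.3165, 0.2283]
eef_rot: [180.0, -0.0, -78.3]
contact_force: [0.4, 0.4, 0.4]
gripper_width: 0.0447
```

```bash
python3 look.py 13 scene top
python3 - <<'E'
import cv2,numpy as np
w=cv2.imread("pics/w13.png")
a=cv2.resize(w[145:225,240:340],(400,320),interpolation=cv2.INTER_CUBIC)
s=cv2.imread("pics/scene13.png");b=cv2.resize(s[155:235,265:335],(280,320),interpolation=cv2.INTER_CUBIC)
cv2.imwrite("pics/c13.png",np.hstack([a,b]))
for n in("scene","top"):
    d=cv2.absdiff(cv2.imread(f"pics/{n}0.png"),cv2.imread(f"pics/{n}13.png"));
    cv2.imwrite(f"pics/d_{n}.png",np.clip(d.astype(int)*3,0,255).astype(np.uint8))
E
```

```text
time_s 23.525
tcp_pos [0.511  0.3166 0.2286]
eef_rot [179.9863  -0.0116 -78.2847]
contact_force [ 0.2375 -0.4822 -0.1086]
gripper_width 0.044609602489420155
```

View pics/c13.png

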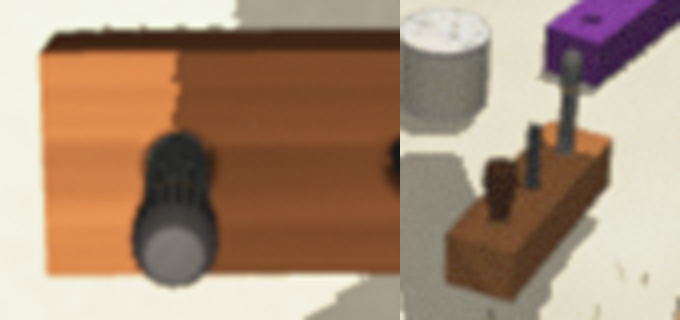

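View pics/d_scene.png

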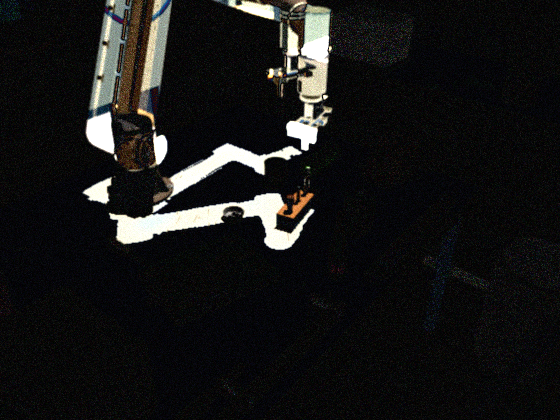

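View pics/scene13.png

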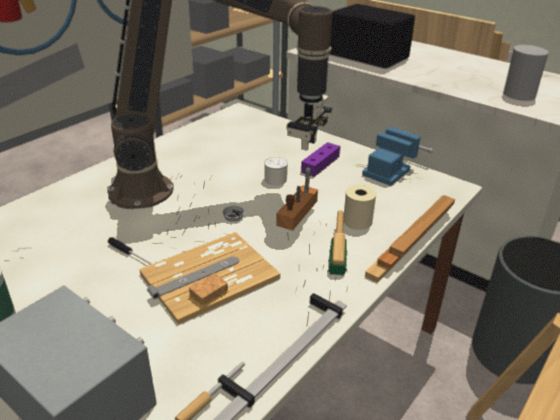

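The punch stands nearly upright in its own hole. Apart from the arm and its shadow, and the tiny change in the punch itself, nothing in the scene has changed. Handing in.

```bash
python3 -c "
from plant import close_job
print(close_job())"
```

```text
the job is handed in; nothing more can be done
None
```

The punch snapped once in the empty screw hole and is back upright, let go, in its own hole of the block. I handed the job in at about 23.5 s; no verdict was reported.

- **Finding the hole:** I lined the nose up with the hole using the wrist camera, then lowered it by feel. Side pushes of 2–3 mm did not move the nose out of the hole. The first contact force of about 3 N fitted the nose standing on the wood, not on the band.
- **The snap:** the press rose to about 18 N, then fell at once to about 7.5 N.
- **Last checks:** the nose touched the bottom of the block's hole with about 2.5 N, at the same height as when I gripped it. After I let go and drew back, the fingers were clear and the wrist force was about zero. In the before-and-after scene pictures, only the arm, its shadow and a small change in the punch's lean differ.
- **Disagreements:** the hole position from the first pictures was about 2 mm off the one found close up. The scene camera put the nose end about 4.5 mm higher than expected; contact showed the expected height was right. No check failed.

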